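Put the spice tin away in the caddy and lower the lid

TASK

Take the rectangular spice tin out of its bay in the steel rack and stand it upright on the floor of the open steel caddy, its long sides running front to back (from the knob side to the hinge side); then lower the caddy's hinged lid gently until it is fully closed. The rack lets the tin be held only by its narrow ends and the caddy leaves finger room only beside its broad sides, so put it down on the counter and take it again the other way. Never drop the tin or slam the lid, and leave the jars and everything else on the counter where they are.

Things in the scene. Friction and masses are not known exactly. Their poses are not given: they have to be found in the camera images.
- tin: the spice tin: plain aluminium block-shaped tin with a grey slip lid, 68 long (own x) x 32 wide (own y) x 70 mm high (z), about 0.2 kg. Origin: centre of its underside. Starts standing in one of the three bays of the rack; the only rectangular thing there
- rack: fixed dark steel rack, 68 (own x) x 136 (own y) x 78 mm high: 4 mm base plate and four upright 4 mm walls, making three bays 40 mm wide centred at y = -44, 0, 44 mm, open at the top and both x ends. Things stand on the base plate (z = 4 mm); the tin's ends are level with the walls' ends, its top 4 mm below theirs. The counter before and behind it is free. Origin: centre of its underside
- caddy: fixed small steel box, outside 86 (own x) x 108 (own y) x 90 mm high, walls and floor 4 mm thick: 78 x 100 mm inside, floor at z = 4 mm. Own x runs from front (nearer the robot) to back (hinge side). Origin: centre of its underside. Rack and caddy stand one left, one right, either way round; the counter between them, on the robot's side, is bare
- caddy_lid (a joint): hinge of the caddy's lid in rad: 0 closed and flat on the rim, growing as it opens upward and backward, at most 2.15 (starts leaning back past upright). The hinge is stiff: the lid stays where it is left and must be led all the way down
- caddy_lid_hinge (a point): middle of the hinge line, atop the caddy's back wall (caddy x = +43, z = 90 mm), which runs along the caddy's y; this point's axes turn with the lid and equal the caddy's when closed. The lid is a steel plate 86 x 108 x 6 mm, 0.28 kg, reaching from the hinge to -x
- caddy_lid_handle (a point): centre of the black knob's head (28 mm across, 16 mm thick, on a 12 mm stalk), 35 mm off the lid's outer face: at -56, 0, +41 mm from the hinge point in the lid's frame. With the lid open the knob is on its far side and points away from the robot; closed, it points up
- jar_a: small round amber spice jar, 32 mm across x 74 mm, standing in a bay of the rack; origin: centre of its underside
- jar_b: the same kind of jar in another bay of the rack
- thermometer: black folded probe thermometer lying flat beyond and between rack and caddy, 150 (own x) x 42 x 20 mm; origin: centre of its underside
- shaker: aluminium shaker, 66 mm across x 100 mm; origin: centre of its underside
- insert_pan: empty steel insert pan, 176 x 108 x 100 mm, to the right; origin: centre of its underside
- spoon: steel spoon 280 mm long lying at the right near the robot (own x along it)
- cups: white ceramic bowl, 80 mm across x 60 mm; origin: centre of its underside
There are look-alikes about, which are no part of the job. Leave any red look-alike of the caddy alone.

How it is judged:
By the outcome, as a careful person would: the job done as asked, in the order asked, and still so for the second after the job is handed in, with the robot touching nothing.
It also fails if it takes over 72 s, if anything falls off the work surface, if the arm or the gripper's body presses on something with over 40 N, if the wrist force passes 120 N, or if a joint passes its speed limit or range.

ROBOT

A 6-joint arm with a two-finger parallel gripper is mounted at the origin on the work surface. World frame = base frame: x ahead of the robot, y to its left, z up, the work surface at z = 0. Lengths are in mm, angles in rad, forces in N, time in s.
With the tool pointing down it reaches from about 300 to 1000 mm from the base axis. Payload 5.1 kg.
Tool frame: the origin (TCP) lies between the finger pads; the fingertips stand 17 mm ahead of it and the grasp point (between the pads) lies 2 mm behind it; z points along the fingers, y is the direction in which the jaws open and shut (so a half turn about z gives the same grasp; the last joint's range is limited). The gripper opens to 95 mm and grips with 3 to 60 N. Pads are 20 mm wide; open, the fingers measure 119 mm over their backs; the gripper's body (75 mm by 180 mm) begins 59 mm behind the grasp point.
Start: joints at [1.108, 0.124, 1.65, -0, 1.367, -0.083], TCP at [240.997, 603.66, 231.656] pointing down, gripper open.
Joint ranges: [-2.61, 2.61], [-1.02, 2.33], [0.03, 2.71], [-1.35, 4.49], [0.32, 2.68], [-2.91, 2.91]. Speed limits (rad/s): [2.57, 2.57, 3.14, 3.14, 3.14, 3.14].

INTERFACE

Orientations are given as [roll, pitch, yaw] about the fixed x, y, z axes, in that order (R = Rz(yaw) Ry(pitch) Rx(roll)).
In Python, from workcell import monitor, imaging, robot gives the robot as it stands.
- The arm moves only by the tool send_rows, never from a script. Its argument "targets" is a list of rows, each a list of 3 entries, a list of its own where there are three numbers: the shift along the world's x, y, z in mm, then the turn, a rotation vector about the world's x, y, z in rad, then the opening in per cent of the stroke, from 0 (shut) to 100 (fully open). In form: [[[dx, dy, dz], [rx, ry, rz], hand], ...]. A call has 1 to 20 rows; each row shifts and turns the pose as measured when the row begins; what a row does not reach is not made up. A row lasts 1/10 s, in which the tool goes at most 50 mm and 8.59 degrees, less where a joint would pass 70% of its speed; a pose out of reach is approached as far as the arm can. A call is refused whole if a number of a shift passes 50 or a number of a turn 0.15, either way. A call with a gripper value outside its range is refused whole. The fingers move at their own pace and stop on an object; "grip_force" is the grip in N (left out, the last holds). Time passes only in rows, so rows that do not move let the fingers close. It gives the time, the measured TCP pose, the force and the opening at its end, in the units of the state.
- monitor.read_state(): the state, without advancing time (a new reading comes with each control period).
- imaging.grab_frame(name): name is "scene" or "top"; returns the picture (400x640x3 uint8, red, green, blue); there is no depth.
- imaging.calibration(name): a dict with "fx", "fy", "cx", "cy" (pixels), "dist_coeffs" ([k1, k2, p1, p2, k3] as OpenCV has them; the pictures are not rectified), "position" and "orientation" of the camera in the world. Camera axes: x right, y up, looking along -z (the intrinsics and any distortion apply to the point x, -y, -z); pixel columns grow to the right and rows downward; lengths in mm; the calibration is good to about 2 mm. A picture is of the moment at which its call begins. calibration takes no time and is no camera call.
- robot.finish_job(): hands the job in, once; it reports no verdict.
The state is a dict: "clock": time; "q": joint angles; "dq": joint speeds; "effort": joint torques, N m; "ee_pos": TCP position; "ee_rot": TCP orientation; "force": force on the tool from outside, world axes, zero at the start; "torque": the same for the moment, N m; "grip_width": finger opening in mm.
Only numpy, scipy, OpenCV 4.12 (cv2) and the standard library are available. Lean on these libraries where they do the work, as an engineer would, in place of code of your own. Each camera call takes 0.05 s, during which the arm holds its last target. There are 200 camera calls.

## Working session

There is one attempt and no reset: what is moved stays moved. The work goes in short steps, Python scripts to look and compute and a tool call to move; the robot and the scene stay as the last step left them, time stands still between calls to the robot, and variables do not carry over. Pictures are saved under pics/ and viewed, about 8 in all and at most 12, crops included, and the job is handed in when it is done.

Besides the shell and the picture viewer there is one more tool, called in YAML: its name, and indented under it one key for each argument. send_rows: Moves the arm, as the interface text tells. Its arguments: {"type":"object","properties":{"targets":{"type":"array"},"grip_force":{"type":"number"}},"required":["targets"]}

```bash
ls; mkdir -p pics
python3 - <<'E'
from workcell import monitor, imaging, robot
import cv2
for n in ("scene","top"):
    im=imaging.grab_frame(n); cv2.imwrite(f"pics/{n}0.png",im[:,:,::-1]); print(n,imaging.calibration(n))
print(monitor.read_state())
E
```

```text
pics
scene {'fx': 483.2293023344616, 'fy': 483.2293023344616, 'cx': 317.9858603331812, 'cy': 199.8180662386213, 'dist_coeffs': array([-0.11729919,  0.        ,  0.        ,  0.        ,  0.        ]), 'position': array([1384.12920235,  -57.23969874, 1087.99375601]), 'orientation': array([ 0.75785564, -0.01458878,  1.53384422])}
top {'fx': 454.3251118571023, 'fy': 454.3251118571023, 'cx': 315.5814176858483, 'cy': 196.52677951798415, 'dist_coeffs': array([-0.12695389,  0.        ,  0.        ,  0.        ,  0.        ]), 'position': array([ 410.7290461 ,   -8.94456432, 1259.64028432]), 'orientation': array([ 0.05272967,  0.00847715, -1.54604195])}
{'clock': 0.1, 'q': array([ 1.10841164e+00,  1.24431420e-01,  1.65159116e+00,  2.81607537e-07,
        1.36748511e+00, -8.25892046e-02]), 'dq': array([ 0.00057939,  0.00242051, -0.00259417,  0.0007777 , -0.00161387,
        0.00048833]), 'effort': array([ 9.70893525e-04, -4.18877149e+01, -3.61098611e+01,  7.77182565e-02,
        4.61682037e-02, -6.06863637e-05]), 'ee_pos': array([240.7400091 , 603.16105956, 230.48366289]), 'ee_rot': array([-3.13968417e+00, -1.58256311e-04,  2.76179697e+00]), 'force': array([ 0.38824817,  0.26557474, -0.07873132]), 'torque': array([ 0.03154543, -0.05471969,  0.00245044]), 'grip_width': 95.32446727336796}
```

View pics/scene0.png

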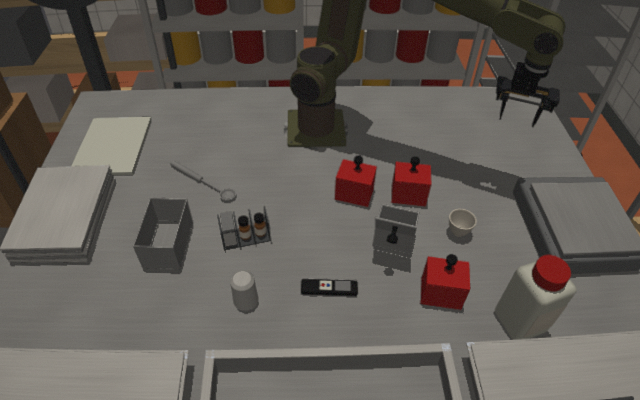

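View pics/top0.png

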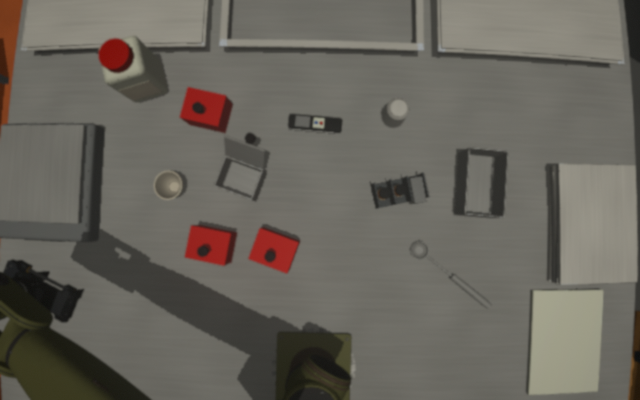

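The scene camera looks from the far side. In the top view the rack is at about (400,190), with the tin in its right-hand bay at about (418,187). The caddy is at about (242,178), hinge side up, with its knob at (251,138). Two red look-alikes stand in front of it at (210,245) and (275,250). Next I'll take enlarged crops.

```bash
cat > h.py <<'E'
import numpy as np, cv2
from scipy.spatial.transform import Rotation as R
from workcell import monitor, imaging, robot
def cam(n):
    c=imaging.calibration(n); K=np.array([[c['fx'],0,c['cx']],[0,c['fy'],c['cy']],[0,0,1]])
    Rw=R.from_euler('xyz',c['orientation']).as_matrix()@np.diag([1,-1,-1.])
    return K,c['dist_coeffs'],Rw,c['position']
def proj(n,P):
    K,d,Rw,p=cam(n); P=np.atleast_2d(P).astype(float)
    return cv2.projectPoints((P-p)@Rw,np.zeros(3),np.zeros(3),K,d)[0][:,0]
def ray(n,uv,z):
    K,d,Rw,p=cam(n)
    u=cv2.undistortPoints(np.array(uv,float).reshape(-1,1,2),K,d)[:,0]
    D=np.c_[u,np.ones(len(u))]@Rw.T
    return p+D*((z-p[2])/D[:,2])[:,None]
def crop(im,x,y,w,h,k):
    return cv2.resize(im[y:y+h,x:x+w],None,fx=k,fy=k,interpolation=cv2.INTER_CUBIC)
def W(o,yaw,P):  # local pts -> world
    return np.array(o)+np.atleast_2d(P)@R.from_euler('z',yaw).as_matrix().T
E
python3 - <<'E'
from h import *
t=cv2.imread('pics/top0.png'); s=cv2.imread('pics/scene0.png')
a=np.hstack([crop(t,360,160,80,60,5),crop(t,205,125,80,60,5)])
b=np.hstack([crop(s,210,200,80,60,5),crop(s,360,200,80,60,5)])
cv2.imwrite('pics/c1.png',np.vstack([a,b]))
E
```

```text
(no output)
```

View pics/c1.png

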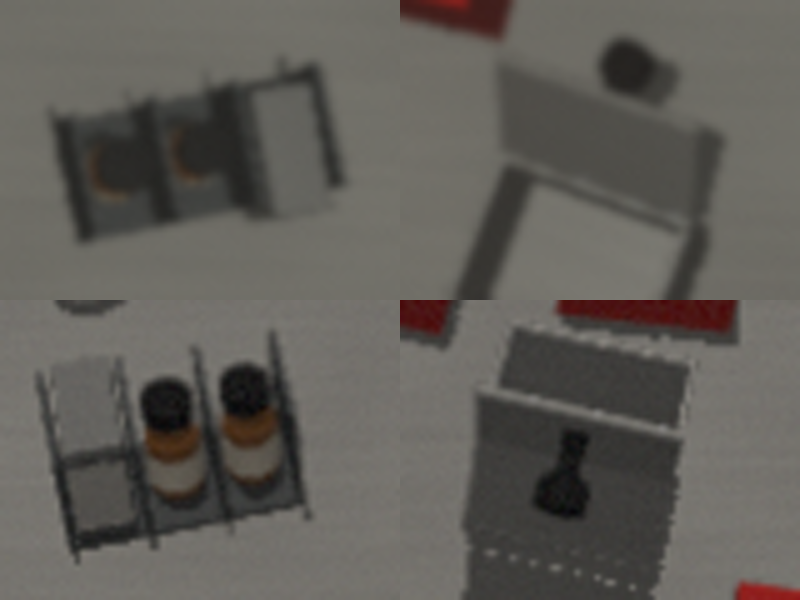

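The crops show the tin in the -y bay (top view, right; scene view, left). The lid's free edge runs (225,136)-(269,151) in the top view. I'll fit poses roughly and overlay the models.

```bash
cat >> h.py <<'E'
def box(cx,cy,z0,lx,ly,h):
    P=np.array([[cx+sx*lx/2,cy+sy*ly/2,z0+sz*h] for sz in(0,1) for sx,sy in((-1,-1),(1,-1),(1,1),(-1,1))])
    return P,[(0,1),(1,2),(2,3),(3,0),(4,5),(5,6),(6,7),(7,4),(0,4),(1,5),(2,6),(3,7)]
def lidT(th,P):  # lid-frame -> caddy frame, th>0 opens up/back
    return np.array([43,0,90])+np.atleast_2d(P)@R.from_euler('y',th).as_matrix().T
def draw(im,n,P,E,col,x,y,k):
    q=(proj(n,P)-[x,y]+.5)*k-.5
    for a,b in E: cv2.line(im,tuple(int(v) for v in q[a].round()),tuple(int(v) for v in q[b].round()),col,1,cv2.LINE_AA)
def models(rack,cad,th,tin=None):
    M=[]
    if rack is not None:
        for y in(-66,-22,22,66):
            P,E=box(0,y,0,68,4,78); M.append((W([rack[0],rack[1],0],rack[2],P),E,(0,255,0)))
    if cad is not None:
        for l,w,z,h in((86,108,0,90),(78,100,4,86)):
            P,E=box(0,0,z,l,w,h); M.append((W([cad[0],cad[1],0],cad[2],P),E,(255,255,0)))
        P,E=box(-43,0,0,86,108,6); M.append((W([cad[0],cad[1],0],cad[2],lidT(th,P)),E,(0,0,255)))
        P,E=box(-56,0,33,28,28,16); M.append((W([cad[0],cad[1],0],cad[2],lidT(th,P)),E,(255,0,255)))
    if tin is not None:
        P,E=box(0,0,0,68,32,70); M.append((W(tin[:3],tin[3],P),E,(0,165,255)))
    return M
E
python3 - <<'E'
from h import *
wt=ray('top',[(376.4,208),(371.4,182.4),(428.4,197),(423.6,173.6)],78); print('rack wall ends',wt.round(0))
hc=ray('top',[(227,158),(263,170),(219,189),(257,198)],90); print('caddy rim',hc.round(0))
rc=wt.mean(0); v=(wt[0]+wt[1]-wt[2]-wt[3])[:2]; ry=np.arctan2(-v[0],v[1])
cc=hc.mean(0); v=(hc[0]-hc[1])[:2]; cy=np.arctan2(-v[0],v[1])
print(rc,ry,np.hypot(*(wt[0]-wt[2])[:2]),cc,cy,np.hypot(*v))
rack=(rc[0],rc[1],ry); cad=(cc[0],cc[1],cy); print('thermo',ray('top',[(315,123)],20))
tin=np.r_[W([rc[0],rc[1],0],ry,[0,-44,4])[0],ry]
t=cv2.imread('pics/top0.png'); s=cv2.imread('pics/scene0.png')
T=[]
for n,im,x,y in(('top',t,360,160),('top',t,205,130),('scene',s,210,200),('scene',s,350,200)):
    c=crop(im,x,y,90,75,4.4)
    for P,E,col in models(rack,cad,2.0,tin): draw(c,n,P,E,col,x,y,4.4)
    T.append(c[:300])
cv2.imwrite('pics/c2.png',np.vstack([np.hstack(T[:2]),np.hstack(T[2:])]))
E
```

```text
rack wall ends [[ 447. -156.   78.]
 [ 513. -142.   78.]
 [ 479. -293.   78.]
 [ 540. -280.   78.]]
caddy rim [[567. 236.  90.]
 [538. 141.  90.]
 [486. 254.  90.]
 [465. 154.  90.]]
[ 494.71143245 -217.77168754   78.        ] 0.2112594568647312 140.12477911003094 [513.84570151 196.13626807  90.        ] -0.2990923965214448 99.92275307603882
thermo [[679.38540225   9.82767193  20.        ]]
```

View pics/c2.png

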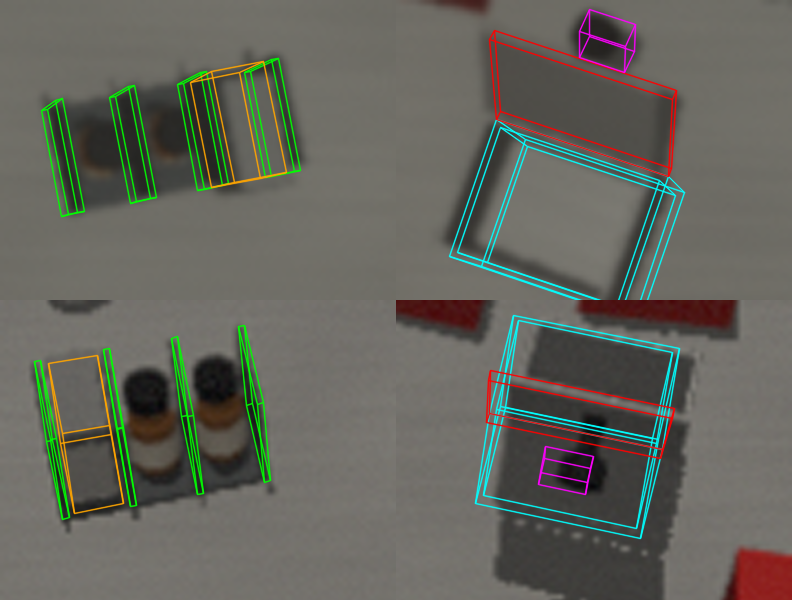

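The overlay is roughly right for the rack, which needs about +3 mm in x. The caddy fit is off by several pixels, so I'll take a larger clean crop of it with pixel ticks.

Run:
```python
from h import *
t=cv2.imread('pics/top0.png'); s=cv2.imread('pics/scene0.png')
T=[]
for im,x,y in((t,213,130),(s,370,198)):
    c=cv2.convertScaleAbs(crop(im,x,y,58,74,8).astype(float)*1.7)[:592,:]
    c=c[:592,:400] if False else c
    for i in range(0,58,5):
        cv2.line(c,(i*8+4,0),(i*8+4,6 if (x+i)%10 else 12),(0,255,255),1)
        if (x+i)%10==0: cv2.putText(c,str(x+i),(i*8,24),0,.4,(0,255,255),1)
    for j in range(74):
        if (y+j)%5==0:
            cv2.line(c,(0,j*8+4),(6,j*8+4),(0,255,255),1)
            if (y+j)%10==0: cv2.putText(c,str(y+j),(8,j*8+8),0,.4,(0,255,255),1)
    T.append(c[:,:400] if im is t and False else c)
c=np.hstack(T); c=cv2.resize(c,None,fx=800/c.shape[1],fy=800/c.shape[1]); print(c.shape)
cv2.imwrite('pics/c3.png',c)
```

```text
(510, 800, 3)
```

View pics/c3.png

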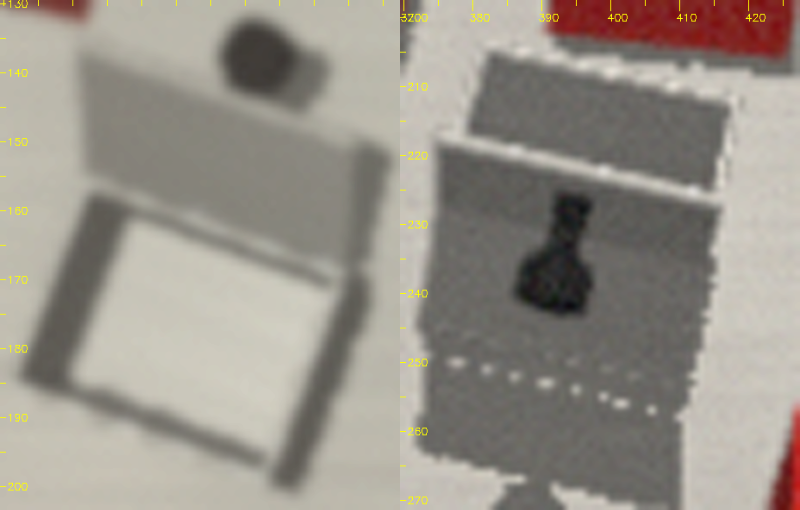

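Run:
```python
from h import *
from scipy.optimize import least_squares
obs=[('scene',(-43,-54,90),0,(382.5,205)),('scene',(-43,54,90),0,(417.6,212)),
('scene',(-86,-54,3),1,(374.6,217.1)),('scene',(-86,54,3),1,(416.2,226.9)),('scene',(-56,0,41),1,(391.7,238.8)),
('top',(-56,0,41),1,(249.7,137.8)),('top',(-43,54,90),0,(215.7,184.3)),('top',(43,54,90),0,(226.3,157)),
('top',(-43,-54,0),0,(255.5,200.5)),('top',(-86,54,3),1,(224,136.5)),('top',(-86,-54,3),1,(268.5,151.5))]
def f(p):
    return np.concatenate([(proj(n,W([p[0],p[1],0],p[2],lidT(p[3],P) if l else P))[0]-o) for n,P,l,o in obs])
r=least_squares(f,[514,196,-.3,2.0],loss='soft_l1'); print(r.x.round(3)); print(f(r.x).reshape(-1,2).round(1))
p=r.x
for P in((43,-54,90),(43,54,90),(43,-54,0),(43,54,0)): print(P,proj('scene',W([p[0],p[1],0],p[2],P)).round(1))
print('knob',W([p[0],p[1],0],p[2],lidT(p[3],[-56,0,41])).round(0))
# rack
obr=[('top',(-34,66,78),(377.4,208.5)),('top',(-34,-66,78),(428,197.5)),('top',(34,-66,78),(423.3,173)),
('scene',(-34,-66,78),(218,275-200+200-60)),]
ob2=[('scene',(-34,-66,78),(217.7,214.7)),('scene',(-34,66,78),(264.1,206.2)),('scene',(34,-66,0),(224.6,251.5)),('scene',(34,66,0),(271,243)),
('top',(-34,-66,78),(428,197)),('top',(34,-66,78),(423.3,173.5)),('top',(-34,66,78),(377.5,208))]
g=lambda p:np.concatenate([(proj(n,W([p[0],p[1],0],p[2],P))[0]-o) for n,P,o in ob2])
r=least_squares(g,[495,-218,.21],loss='soft_l1'); print(r.x.round(3)); print(g(r.x).reshape(-1,2).round(1))
q=r.x; print('tin',W([q[0],q[1],4],q[2],[0,-44,0]))
print('red knobs ~',ray('top',[(204,250),(270,255),(199,108)],130).round(0),'cup',ray('top',[(169,185)],60).round(0))
t=cv2.imread('pics/top0.png'); s=cv2.imread('pics/scene0.png'); T=[]
for n,im,x,y in(('top',t,360,160),('top',t,205,130),('scene',s,205,200),('scene',s,360,200)):
    c=crop(im,x,y,80,75,5)
    for P,E,col in models(q,p[:3],p[3],None): draw(c,n,P,E,col,x,y,5)
    T.append(c[:300] if x in(360,205) and n=='top' and x==360 or n=='scene' and x==205 else c)
T=[cv2.resize(a[:300] if a.shape[0]==300 else a,(400,300 if a.shape[0]==300 else 375)) for a in T]
T=[cv2.copyMakeBorder(a,0,375-a.shape[0],0,0,cv2.BORDER_CONSTANT) for a in T]
c=np.vstack([np.hstack([T[0][:225+75],T[2][:300]]),np.hstack([T[1][:300],T[3][:300]])])
cv2.imwrite('pics/c4.png',c)
```

```text
[ 5.18700e+02  2.05261e+02 -3.30000e-01  1.97600e+00]
[[-2.2 -1.2]
 [ 0.3  0.4]
 [-0.8 -0.5]
 [-0.6 -0.6]
 [-0.9 -0. ]
 [ 0.3 -0.3]
 [-2.7  0.8]
 [-1.5 -2.7]
 [ 0.8  0.5]
 [-0.4 -0.8]
 [-3.9 -0.8]]
(43, -54, 90) [[373.8 225.9]]
(43, 54, 90) [[413.  235.1]]
(43, -54, 0) [[370.7 246.4]]
(43, 54, 0) [[407.9 255.3]]
knob [[616. 172. 125.]]
[ 4.97631e+02 -2.18334e+02  2.13000e-01]
[[ 0.1 -0.5]
 [ 0.1 -0.1]
 [-0.4 -1.5]
 [-0.9 -1.5]
 [-0.7  0.1]
 [-1.1 -1.8]
 [ 0.7 -1.4]]
tin [[ 506.92526622 -261.34126204    4.        ]]
red knobs ~ [[329. 278. 130.]
 [322. 112. 130.]
 [689. 306. 130.]] cup [[495. 398.  60.]]
```

View pics/c4.png

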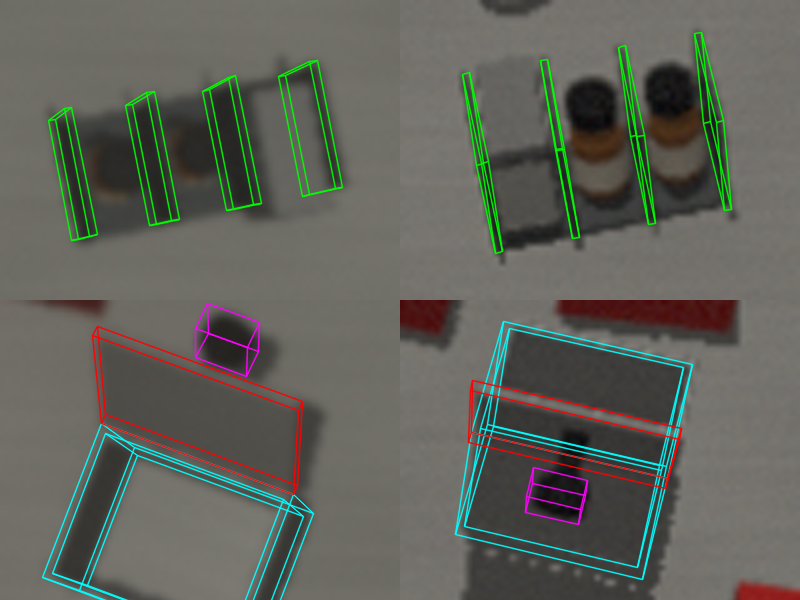

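The fit is good to about 3 mm: the tin is near (507,-261), with the rack yawed 0.213. The caddy is near (519,205), with yaw -0.33. The knob is near (616,172,125). The red boxes' knobs are at (322,112) and (329,278), which are clear of the path. I'll move above the tin now.

send_rows:
  targets:
    - [[14,-43,0],[0,0,-0.05],100]
    - [[14,-43,0],[0,0,-0.05],100]
    - [[14,-43,0],[0,0,-0.05],100]
    - [[14,-43,0],[0,0,-0.05],100]
    - [[14,-43,0],[0,0,-0.05],100]
    - [[14,-43,0],[0,0,-0.05],100]
    - [[14,-43,0],[0,0,-0.05],100]
    - [[14,-43,0],[0,0,-0.05],100]
    - [[14,-43,0],[0,0,-0.05],100]
    - [[14,-43,0],[0,0,-0.05],100]
    - [[14,-43,0],[0,0,-0.05],100]
    - [[14,-43,0],[0,0,-0.05],100]
    - [[14,-43,0],[0,0,-0.05],100]
    - [[14,-43,0],[0,0,-0.05],100]
    - [[14,-43,0],[0,0,-0.05],100]
    - [[14,-43,0],[0,0,-0.05],100]
    - [[14,-43,0],[0,0,-0.05],100]
    - [[14,-43,0],[0,0,-0.05],100]
    - [[14,-43,0],[0,0,-0.05],100]
    - [[14,-43,0],[0,0,-0.05],100]

```text
clock: 2.1
ee_pos: [517.6, -289.5, 220.0]
ee_rot: [-3.133, -0.002, 1.728]
force: [0.5, 0.5, 0.5]
grip_width: 95.2
```

send_rows:
  targets:
    - [[-10,28,-30],[-0.008,0,0.05],100]
    - [[0,0,-30],[0,0,0],100]
    - [[0,0,0],[0,0,0],100]
    - [[0,0,0],[0,0,0],100]

```text
clock: 2.5
ee_pos: [507.9, -267.8, 155.8]
ee_rot: [-3.129, 0.004, 1.77]
force: [-0.2, 0.4, 0.3]
grip_width: 95.0
```

```bash
cat > look.py <<'E'
from h import *
import sys
def look(tag,tin,rack,cad,th,wins,k=5):
    T=[]
    for n,x,y in wins:
        im=imaging.grab_frame(n)[:,:,::-1].copy(); cv2.imwrite(f'pics/{n}_{tag}.png',im)
        c=cv2.convertScaleAbs(crop(im,x,y,80,75,k).astype(float)*1.4); c2=c.copy()
        for P,E,col in models(rack,cad,th,tin): draw(c2,n,P,E,col,x,y,k)
        T.append(np.vstack([c[:300],c2[:300]]) if k==5 else np.vstack([c,c2]))
    cv2.imwrite(f'pics/l_{tag}.png',np.hstack(T))
    s=monitor.read_state(); print(s['clock'],s['ee_pos'].round(1),s['ee_rot'].round(3),s['force'].round(1))
E
python3 - <<'E'
from look import *
look('a',(507,-261,4,.213),(497.6,-218.3,.213),None,0,[('top',365,155),('scene',205,190)])
E
```

```text
2.6 [ 508.2 -267.9  156.6] [-3.13   0.005  1.771] [-0.4 -0.5  0.7]
```

View pics/l_a.png

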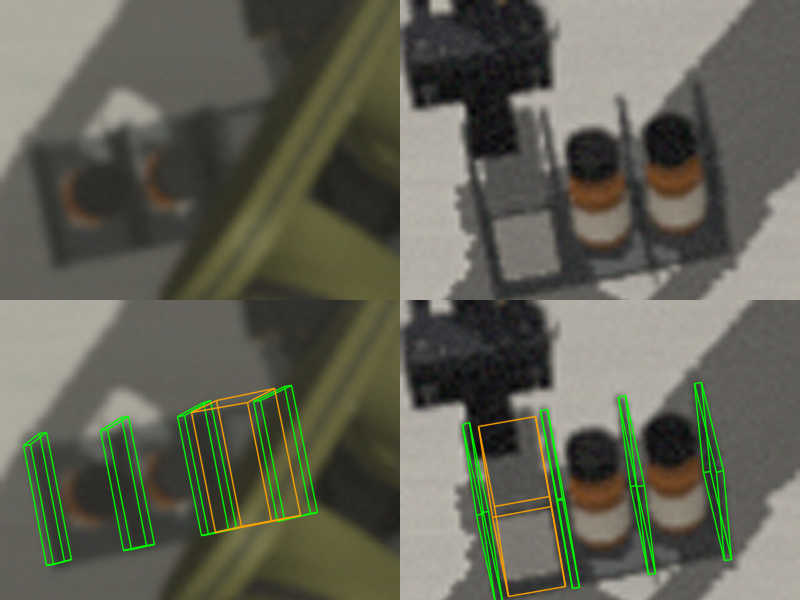

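Run:
```python
from h import *
y=1.771-np.pi/2; d=np.array([np.cos(y),np.sin(y),0]); e=np.array([-d[1],d[0],0])
c=np.array([508.2,-267.9,139.6])
for a in(47.5,59.5):
    for b in(-10,10):
        q=proj('scene',c+a*d+b*e)[0]; print(a,b,((q-[205,190]+.5)*5+[400,0]).round(0))
```

```text
47.5 -10 [476. 157.]
47.5 10 [515. 150.]
59.5 -10 [479. 174.]
59.5 10 [517. 167.]
```

send_rows:
  targets:
    - [[0,6,-20],[0.005,-0.012,0.013],100]
    - [[0,0,-25],[0,0,0],100]
    - [[0,0,-20],[0,0,0],100]
    - [[0,0,-5],[0,0,0],100]
    - [[0,0,0],[0,0,0],100]

```text
clock: 3.1
ee_pos: [514.1, -264.2, 96.4]
ee_rot: [3.127, 0.015, 1.786]
force: [0.0, 0.8, -0.8]
grip_width: 95.0
```

send_rows:
  targets:
    - [[-7,1,-12],[0.012,0.01,0],100]
    - [[0,0,-16],[0,0,0],100]
    - [[0,0,-10],[0,0,0],100]
    - [[0,0,0],[0,0,0],100]

```text
clock: 3.5
ee_pos: [508.7, -264.5, 60.0]
ee_rot: [3.13, 0.005, 1.786]
force: [-0.3, -0.3, -0.4]
grip_width: 95.1
```

send_rows:
  targets:
    - [[0,2,-7],[0,0.01,0],100]
    - [[0,0,-4],[0,0,0],100]
    - [[0,0,0],[0,0,0],0]
    - [[0,0,0],[0,0,0],0]
    - [[0,0,0],[0,0,0],0]
    - [[0,0,0],[0,0,0],0]
    - [[0,0,0],[0,0,0],0]
    - [[0,0,0],[0,0,0],0]
  grip_force: 25

```text
clock: 4.3
ee_pos: [508.2, -262.4, 47.8]
ee_rot: [-3.141, 0.003, 1.786]
force: [-0.8, 0.3, -1.4]
grip_width: 67.9
```

send_rows:
  targets:
    - [[0,0,8],[0,0,0],0]
    - [[0,0,15],[0,0,0],0]
    - [[0,0,20],[0,0,0],0]
    - [[0,0,20],[0,0,0],0]
    - [[0,0,20],[0,0,0],0]
    - [[0,0,15],[0,0,0],0]
    - [[0,0,10],[0,0,0],0]
    - [[0,0,0],[0,0,0],0]

```text
clock: 5.1
ee_pos: [508.2, -261.5, 165.6]
ee_rot: [3.139, 0.004, 1.786]
force: [-0.9, 0.2, -2.6]
grip_width: 68.3
```

send_rows:
  targets:
    - [[-7,20,0],[0,0,-0.06],0]
    - [[-7,30,0],[0,0,-0.07],0]
    - [[-7,30,0],[0,0,-0.07],0]
    - [[-7,30,0],[0,0,-0.07],0]
    - [[-7,30,0],[0,0,-0.07],0]
    - [[-7,30,-10],[0,0,-0.07],0]
    - [[-7,25,-20],[0,0,-0.07],0]
    - [[-4,15,-20],[0,0,-0.04],0]
    - [[0,0,-20],[0,0,0],0]
    - [[0,0,-10],[0,0,0],0]
    - [[0,0,0],[0,0,0],0]

```text
clock: 6.2
ee_pos: [447.2, -42.8, 76.2]
ee_rot: [-3.134, 0.003, 1.242]
force: [-0.0, 0.7, -2.0]
grip_width: 68.0
```

send_rows:
  targets:
    - [[0,0,-12],[-0.003,-0.007,0],0]
    - [[0,0,-10],[0,0,0],0]
    - [[0,0,-4],[0,0,0],0]
    - [[0,0,0],[0,0,0],0]

```text
clock: 6.6
ee_pos: [449.0, -44.3, 51.1]
ee_rot: [3.139, 0.003, 1.24]
force: [0.8, -0.4, -2.8]
grip_width: 67.8
```

send_rows:
  targets:
    - [[0,0,-4],[0,0,0],0]
    - [[0,0,-2],[0,0,0],0]
    - [[0,0,-1],[0,0,0],0]
    - [[0,0,0],[0,0,0],0]

```text
clock: 7.0
ee_pos: [450.6, -45.0, 45.4]
ee_rot: [3.136, 0.003, 1.24]
force: [-0.4, -0.6, -1.8]
grip_width: 68.2
```

send_rows:
  targets:
    - [[0,0,-1],[0,0,0],0]
    - [[0,0,-1],[0,0,0],0]
    - [[0,0,0],[0,0,0],0]

```text
clock: 7.3
ee_pos: [451.1, -45.1, 44.0]
ee_rot: [3.135, 0.003, 1.24]
force: [0.3, 0.2, -1.6]
grip_width: 67.9
```

send_rows:
  targets:
    - [[0,0,-1],[0,0,0],0]
    - [[0,0,-0.5],[0,0,0],0]
    - [[0,0,0],[0,0,0],0]

```text
clock: 7.6
ee_pos: [451.3, -45.1, 43.9]
ee_rot: [3.136, 0.003, 1.24]
force: [-0.1, 0.7, -1.5]
grip_width: 68.3
```

send_rows:
  targets:
    - [[0,0,-2],[0,0,0],0]
    - [[0,0,-1],[0,0,0],0]

```text
clock: 7.8
ee_pos: [451.5, -45.1, 43.7]
ee_rot: [3.139, 0.004, 1.24]
force: [-3.3, 0.8, 3.0]
grip_width: 68.0
```

send_rows:
  targets:
    - [[0,0,0],[0,0,0],80]
    - [[0,0,0],[0,0,0],90]
    - [[0,0,0],[0,0,0],100]
    - [[0,0,0],[0,0,0],100]
    - [[0,0,15],[0,0,0],100]
    - [[0,0,30],[0,0,0],100]
    - [[0,0,20],[0,0,0.1],100]
    - [[0,0,5],[0,0,0.15],100]
    - [[0,0,0],[0,0,0.15],100]
    - [[0,0,0],[0,0,0.15],100]
    - [[0,0,0],[0,0,0.15],100]
    - [[0,0,0],[0,0,0.15],100]
    - [[0,0,0],[0,0,0.15],100]
    - [[0,0,0],[0,0,0.15],100]
    - [[0,0,0],[0,0,0.15],100]
    - [[0,0,0],[0,0,0.15],100]
    - [[0,0,0],[0,0,0.05],100]
    - [[0,0,0],[0,0,0],100]

```text
clock: 9.6
ee_pos: [452.4, -45.3, 114.7]
ee_rot: [3.134, 0.007, 2.75]
force: [-0.0, -1.0, 0.2]
grip_width: 95.3
```

send_rows:
  targets:
    - [[-1,0,-12],[0,0,0.061],100]
    - [[0,0,-20],[0,0,0],100]
    - [[0,0,-15],[0,0,0],100]
    - [[0,0,-8],[0,0,0],100]
    - [[0,0,0],[0,0,0],100]

```text
clock: 10.1
ee_pos: [452.2, -45.4, 58.6]
ee_rot: [3.134, 0.01, 2.807]
force: [0.6, 0.2, 0.3]
grip_width: 94.9
```

send_rows:
  targets:
    - [[-1,0,-7],[-0.004,0.012,0],100]
    - [[0,0,-4],[0,0,0],100]
    - [[0,0,0],[0,0,0],50]
    - [[0,0,0],[0,0,0],0]
    - [[0,0,0],[0,0,0],0]
    - [[0,0,0],[0,0,0],0]
    - [[0,0,0],[0,0,0],0]
    - [[0,0,0],[0,0,0],0]
    - [[0,0,0],[0,0,0],0]

```text
clock: 11.0
ee_pos: [453.4, -45.9, 49.6]
ee_rot: [3.141, 0.004, 2.806]
force: [0.3, 0.2, -0.4]
grip_width: 44.7
```

```bash
python3 -c "
from h import *
s=monitor.read_state();print(s['ee_pos'].round(1),s['ee_rot'].round(3),s['q'].round(3),s['grip_width'],s['force'].round(1))"
```

```text
[453.4 -45.9  49.6] [3.141 0.004 2.806] [-0.218 -0.123  2.226 -0.     1.035 -1.454] 44.68498779708363 [ 0.3  0.2 -0.4]
```

send_rows:
  targets:
    - [[0,0,0],[0,0,0],0]
    - [[0,0,0],[0,0,0],0]
    - [[0,0,0],[0,0,0],0]
    - [[0,0,0],[0,0,0],0]

```text
clock: 11.4
ee_pos: [453.5, -45.8, 49.7]
ee_rot: [3.141, 0.005, 2.806]
force: [-0.4, 0.3, -0.3]
grip_width: 31.8
```

send_rows:
  targets:
    - [[0,0,8],[0,0,0],0]
    - [[0,0,20],[0,0,0],0]
    - [[0,0,30],[0,0,0],0]
    - [[0,0,30],[0,0,0],0]
    - [[0,0,20],[0,0,0],0]
    - [[5,15,10],[0,0,0],0]
    - [[7,30,0],[0,0,0],0]
    - [[8,30,0],[0,0,0],0]
    - [[8,30,0],[0,0,0],0]
    - [[8,30,0],[0,0,0],0]
    - [[8,30,0],[0,0,0],0]
    - [[8,30,0],[0,0,0],0]
    - [[6,20,0],[0,0,0],0]
    - [[0,0,0],[0,0,0],0]
    - [[0,0,0],[0,0,0],0]

```text
clock: 12.9
ee_pos: [505.7, 177.6, 172.3]
ee_rot: [-3.138, -0.004, 2.804]
force: [-0.5, -0.3, -2.4]
grip_width: 31.8
```

send_rows:
  targets:
    - [[7,13,-5],[0,0,0.005],0]
    - [[5,9,0],[0,0,0],0]
    - [[0,0,0],[0,0,0],0]
    - [[0,0,0],[0,0,0],0]

```text
clock: 13.3
ee_pos: [518.0, 199.0, 166.4]
ee_rot: [-3.137, -0.005, 2.807]
force: [-0.3, 1.0, -1.8]
grip_width: 31.7
```

Run:
```python
from look import *
s=monitor.read_state(); p=s['ee_pos']; y=s['ee_rot'][2]-np.pi
tin=(p[0]-2.1*np.cos(y),p[1]-2.1*np.sin(y),p[2]-49.7,y)
print(tin)
look('b',tin,None,(518.7,205.3,-.33),1.976,[('top',200,130),('scene',355,185)])
```

```text
(np.float64(516.0127857502345), np.float64(199.66396298619418), np.float64(116.69927419104623), np.float64(-0.3348993760932881))
13.4 [518.  198.9 166.6] [-3.137 -0.005  2.806] [-0.5  0.3 -2.2]
```

View pics/l_b.png

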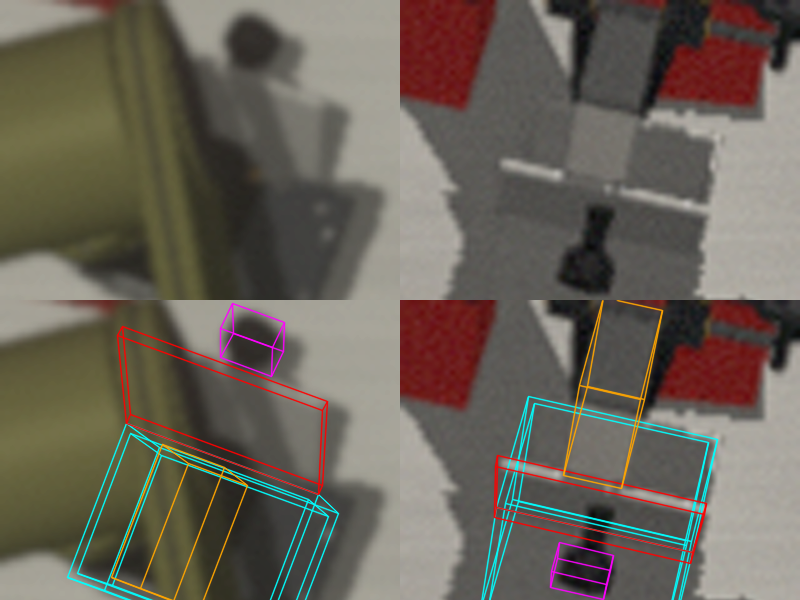

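The picture shows the tin held above the caddy, projecting at about (565-627,165-183) in the scene tile, 1-2 px from the model. I'll calibrate each camera's bias against the tin's now-known rack position, then apply it to the caddy.

Run:
```python
from h import *
from scipy.optimize import least_squares
obs=[('scene',(-43,-54,90),0,(382.5,205)),('scene',(-43,54,90),0,(417.6,212)),
('scene',(-86,-54,3),1,(374.6,217.1)),('scene',(-86,54,3),1,(416.2,226.9)),('scene',(-56,0,41),1,(391.7,238.8)),
('scene',(43,-42,0),0,(376.5,249.8)),('scene',(43,42,0),0,(405,256.6)),
('top',(-56,0,41),1,(249.7,137.8)),('top',(-43,54,90),0,(215.7,184.3)),('top',(43,54,90),0,(226.3,157)),
('top',(-43,-54,0),0,(255.5,200.5)),('top',(-86,54,3),1,(224,136.5))]
ob2=[('scene',(-34,-66,78),(217.7,214.7)),('scene',(-34,66,78),(264.1,206.2)),('scene',(34,-66,0),(224.6,251.5)),('scene',(34,66,0),(271,243)),
('top',(-34,-66,78),(428,197)),('top',(34,-66,78),(423.3,173.5)),('top',(-34,66,78),(377.5,208))]
for n in('scene','top'):
    o=[a for a in obs if a[0]==n]
    f=lambda p:np.concatenate([(proj(n,W([p[0],p[1],0],p[2],lidT(p[3],P) if l else P))[0]-u) for _,P,l,u in o]+[[(p[3]-1.98)*20,(p[2]+.33)*20]])
    r=least_squares(f,[514,196,-.3,2.0],loss='soft_l1'); print(n,'caddy',r.x.round(3)); print(f(r.x)[:-2].reshape(-1,2).round(1).tolist())
    o2=[a for a in ob2 if a[0]==n]
    g=lambda p:np.concatenate([(proj(n,W([p[0],p[1],0],p[2],P))[0]-u) for _,P,u in o2])
    q=least_squares(g,[495,-218,.21]).x; t=W([q[0],q[1],4],q[2],[0,-44,0])[0]; print(n,'rack',q.round(3),'tin-true',(t-[508.2,-262.4,4]).round(1))
```

```text
scene caddy [ 5.23167e+02  2.07360e+02 -3.35000e-01  1.95300e+00]
[[-1.2, -0.1], [1.4, 1.6], [0.3, 0.0], [0.6, 0.0], [0.1, 0.7], [-0.9, -1.3], [-0.3, -1.0]]
scene rack [ 5.01012e+02 -2.17284e+02  2.21000e-01] tin-true [2.5 2.2 0. ]
top caddy [ 5.18597e+02  2.03038e+02 -3.27000e-01  1.95400e+00]
[[0.9, -0.1], [-1.8, 0.9], [-0.8, -2.6], [1.6, 0.5], [0.0, -0.1]]
top rack [ 4.95107e+02 -2.19393e+02  2.10000e-01] tin-true [-3.9 -0.   0. ]
```

send_rows:
  targets:
    - [[5,5,0],[0.003,-0.006,0.003],0]
    - [[0,0,-10],[0,0,0],0]
    - [[0,0,-10],[0,0,0],0]
    - [[0,0,0],[0,0,0],0]
    - [[0,0,0],[0,0,0],0]

```text
clock: 13.9
ee_pos: [523.0, 203.4, 144.4]
ee_rot: [3.141, -0.0, 2.809]
force: [0.4, -0.6, -1.5]
grip_width: 32.1
```

Well aligned, so I'm lowering slowly into the caddy.

send_rows:
  targets:
    - [[0,0,-8],[0,0,0],0]
    - [[0,0,-8],[0,0,0],0]
    - [[0,0,-8],[0,0,0],0]
    - [[0,0,0],[0,0,0],0]

```text
clock: 14.3
ee_pos: [522.6, 203.2, 118.0]
ee_rot: [-3.141, -0.001, 2.809]
force: [-0.4, -0.8, -3.2]
grip_width: 31.7
```

send_rows:
  targets:
    - [[1,0,-10],[0,0,0],0]
    - [[0,0,-10],[0,0,0],0]
    - [[0,0,-10],[0,0,0],0]
    - [[0,0,-8],[0,0,0],0]
    - [[0,0,0],[0,0,0],0]

```text
clock: 14.8
ee_pos: [523.0, 203.3, 76.1]
ee_rot: [-3.141, -0.002, 2.809]
force: [-0.8, 0.0, -2.2]
grip_width: 32.0
```

send_rows:
  targets:
    - [[0,0,-8],[0,0,0],0]
    - [[0,0,-6],[0,0,0],0]
    - [[0,0,-3],[0,0,0],0]
    - [[0,0,0],[0,0,0],0]

```text
clock: 15.2
ee_pos: [523.5, 203.3, 57.7]
ee_rot: [-3.141, -0.002, 2.809]
force: [0.5, 0.4, -1.9]
grip_width: 31.8
```

send_rows:
  targets:
    - [[0,0,-2],[0,0,0],0]
    - [[0,0,-1],[0,0,0],0]
    - [[0,0,0],[0,0,0],0]

```text
clock: 15.5
ee_pos: [524.1, 203.4, 55.2]
ee_rot: [3.141, -0.001, 2.809]
force: [-0.4, -0.2, -2.2]
grip_width: 31.8
```

send_rows:
  targets:
    - [[0,0,-1],[0,0,0],0]
    - [[0,0,-1],[0,0,0],0]
    - [[0,0,-1],[0,0,0],0]
    - [[0,0,-1],[0,0,0],0]

```text
clock: 15.9
ee_pos: [524.3, 203.6, 53.8]
ee_rot: [-3.142, -0.001, 2.809]
force: [-4.2, -1.2, 4.7]
grip_width: 31.9
```

send_rows:
  targets:
    - [[0,0,0],[0,0,0],40]
    - [[0,0,0],[0,0,0],45]
    - [[0,0,0],[0,0,0],55]
    - [[0,0,0],[0,0,0],55]
    - [[0,0,3],[0,0,0],55]
    - [[0,0,8],[0,0,0],55]
    - [[0,0,15],[0,0,0],55]
    - [[0,0,20],[0,0,0],55]
    - [[0,0,30],[0,0,0],55]
    - [[0,0,30],[0,0,0],55]
    - [[0,0,30],[0,0,0],55]
    - [[0,0,30],[0,0,0],55]
    - [[0,0,20],[0,0,0],55]
    - [[0,0,10],[0,0,0],55]
    - [[0,0,0],[0,0,0],55]

```text
clock: 17.4
ee_pos: [525.3, 203.9, 270.5]
ee_rot: [3.134, 0.011, 2.809]
force: [-0.1, -0.0, 0.5]
grip_width: 52.2
```

send_rows:
  targets:
    - [[25,-9,0],[-0.007,0.012,0],100]
    - [[30,-10,0],[0,0,0],100]
    - [[25,-9,0],[0,0,0],100]
    - [[8,-3,-5],[0,0,0],100]
    - [[0,0,-20],[0,0,0],100]
    - [[0,0,-30],[0,0,0],100]
    - [[0,0,-25],[0,0,0],100]
    - [[0,0,-5],[0,0,0],100]
    - [[0,0,0],[0,0,0],100]

```text
clock: 18.3
ee_pos: [609.6, 171.7, 174.0]
ee_rot: [-3.133, -0.011, 2.81]
force: [-0.2, 0.5, 0.0]
grip_width: 95.1
```

Run:
```python
from look import *
s=monitor.read_state(); y=s['ee_rot'][2]
look('c',(520.0,205,4,-.333),None,(521.5,204.3,-.332),1.96,[('top',200,120),('scene',355,185)])
c=s['ee_pos']-[0,0,17]; d=np.array([np.sin(y),-np.cos(y),0])
for a in(-47.5,47.5): print(proj('scene',c+a*d).round(1), ((proj('scene',c+a*d)[0]-[355,185]+.5)*5+[400,0]).round(0))
```

```text
18.4 [610.4 171.8 175.5] [-3.134 -0.009  2.81 ] [ 0.3 -0.  -0.3]
[[373.5 224.7]] [495. 201.]
[[410.4 233.3]] [680. 244.]
```

View pics/l_c.png

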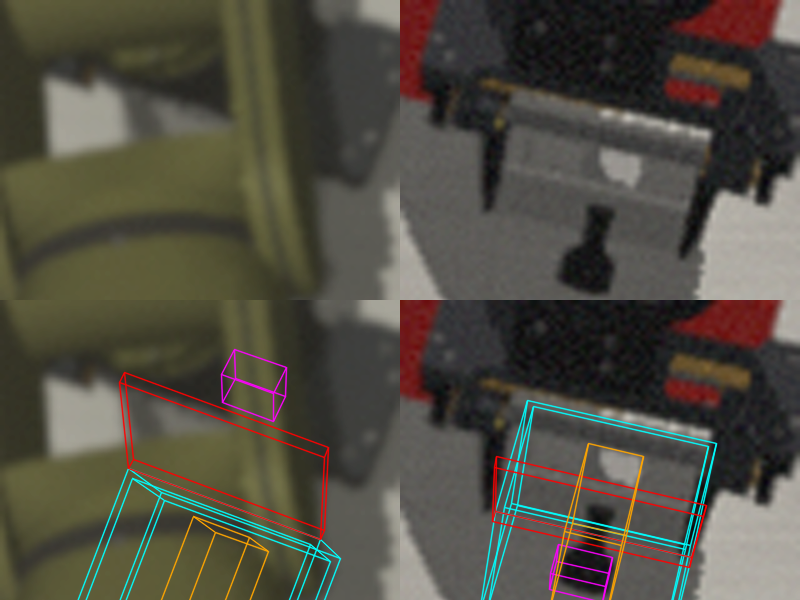

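send_rows:
  targets:
    - [[8,-1,0],[0.004,-0.01,0],100]
    - [[0,0,0],[0,0,0],100]
    - [[0,0,-12],[0,0,0],100]
    - [[0,0,-15],[0,0,0],100]
    - [[0,0,-10],[0,0,0],100]
    - [[0,0,0],[0,0,0],100]

```text
clock: 19.0
ee_pos: [621.4, 171.3, 140.8]
ee_rot: [3.137, 0.007, 2.81]
force: [-0.2, 0.6, -0.1]
grip_width: 95.1
```

send_rows:
  targets:
    - [[-2,0,-8],[0,0,0],100]
    - [[0,0,-7],[0,0,0],100]
    - [[0,0,0],[0,0,0],60]
    - [[0,0,0],[0,0,0],40]
    - [[0,0,0],[0,0,0],10]
    - [[0,0,0],[0,0,0],10]
    - [[0,0,0],[0,0,0],10]
    - [[0,0,0],[0,0,0],10]
    - [[0,0,0],[0,0,0],10]
    - [[0,0,0],[0,0,0],10]
    - [[0,0,0],[0,0,0],10]
  grip_force: 15

```text
clock: 20.1
ee_pos: [619.8, 172.2, 125.2]
ee_rot: [3.135, 0.008, 2.81]
force: [3.6, 11.5, -4.0]
grip_width: 28.8
```

send_rows:
  targets:
    - [[0.5,1.5,0],[0,0,0],10]
    - [[0,0,0],[0,0,0],10]

```text
clock: 20.3
ee_pos: [620.0, 172.8, 125.2]
ee_rot: [3.137, 0.008, 2.81]
force: [-0.9, 0.7, 0.4]
grip_width: 27.5
```

```bash
cat > arc.py <<'E'
from h import *
import sys
def arc(st,n):
    s=monitor.read_state(); p=s['ee_pos']+[0,0,2]; c,si=np.cos(-.332),np.sin(-.332)
    v=p-[521.5,204.3,0]; x=v[0]*c+v[1]*si-43; y=-v[0]*si+v[1]*c; z=p[2]-90
    f=np.arctan2(z,x); print('t',s['clock'],'r',np.hypot(x,z).round(1),'y',y.round(1),'theta',(2.509-f).round(3),'F',s['force'].round(1),'T',s['torque'].round(2),'w',s['grip_width'].round(1),s['ee_rot'].round(3))
    for k in range(n):
        g=min(f+st,2.509); dx,dz=69.4*(np.cos(g)-np.cos(f)),69.4*(np.sin(g)-np.sin(f)); f=g
        print([round(dx*c,1),round(dx*si,1),round(dz,1)],end=' ')
arc(float(sys.argv[1]),int(sys.argv[2]))
E
python3 arc.py .08 24
```

```text
Traceback (most recent call last):
  File "arc.py", line 10, in <module>
    arc(float(sys.argv[1]),int(sys.argv[2]))
    ~~~^^^^^^^^^^^^^^^^^^^^^^^^^^^^^^^^^^^^^
  File "arc.py", line 6, in arc
    f=np.arctan2(z,x); print('t',s['clock'],'r',np.hypot(x,z).round(1),'y',y.round(1),'theta',(2.509-f).round(3),'F',s['force'].round(1),'T',s['torque'].round(2),'w',s['grip_width'].round(1),s['ee_rot'].round(3))
                                                                                                                                                                      ^^^^^^^^^^^^^^^^^^^^^
AttributeError: 'float' object has no attribute 'round'
```

```bash
sed -i "s/s\['grip_width'\].round(1)/round(s['grip_width'],1)/" arc.py; python3 arc.py .08 24
```

```text
t 20.3 r 71.0 y 2.3 theta 1.957 F [-0.9  0.7  0.4] T [ 0.08  0.01 -0.05] w 27.5 [3.137 0.008 2.81 ]
[np.float64(-2.9), np.float64(1.0), np.float64(4.6)] [np.float64(-3.3), np.float64(1.1), np.float64(4.3)] [np.float64(-3.6), np.float64(1.2), np.float64(4.1)] [np.float64(-3.9), np.float64(1.3), np.float64(3.7)] [np.float64(-4.1), np.float64(1.4), np.float64(3.4)] [np.float64(-4.4), np.float64(1.5), np.float64(3.0)] [np.float64(-4.6), np.float64(1.6), np.float64(2.7)] [np.float64(-4.8), np.float64(1.7), np.float64(2.3)] [np.float64(-4.9), np.float64(1.7), np.float64(1.8)] [np.float64(-5.1), np.float64(1.7), np.float64(1.4)] [np.float64(-5.2), np.float64(1.8), np.float64(1.0)] [np.float64(-5.2), np.float64(1.8), np.float64(0.5)] [np.float64(-5.2), np.float64(1.8), np.float64(0.1)] [np.float64(-5.2), np.float64(1.8), np.float64(-0.3)] [np.float64(-5.2), np.float64(1.8), np.float64(-0.8)] [np.float64(-5.1), np.float64(1.8), np.float64(-1.2)] [np.float64(-5.0), np.float64(1.7), np.float64(-1.6)] [np.float64(-4.9), np.float64(1.7), np.float64(-2.1)] [np.float64(-4.7), np.float64(1.6), np.float64(-2.5)] [np.float64(-4.5), np.float64(1.6), np.float64(-2.9)] [np.float64(-4.3), np.float64(1.5), np.float64(-3.2)] [np.float64(-4.0), np.float64(1.4), np.float64(-3.6)] [np.float64(-3.7), np.float64(1.3), np.float64(-3.9)] [np.float64(-3.4), np.float64(1.2), np.float64(-4.2)]
```

Starting gently with a few rows to read the hinge force.

send_rows:
  targets:
    - [[-2.9,1,4.6],[0,0,0],10]
    - [[-3.3,1.1,4.3],[0,0,0],10]
    - [[-3.6,1.2,4.1],[0,0,0],10]

```text
clock: 20.6
ee_pos: [611.4, 175.7, 138.0]
ee_rot: [3.136, 0.012, 2.81]
force: [3.3, -1.5, -2.9]
grip_width: 27.4
```

```bash
sed -i 's/round(dx\*c,1),round(dx\*si,1),round(dz,1)/float(round(a,1)) for a in (dx*c,dx*si,dz)/' arc.py; python3 arc.py .08 10
```

```text
t 20.6 r 71.6 y 2.3 theta 1.737 F [ 3.3 -1.5 -2.9] T [-0.12 -0.65 -0.06] w 27.4 [3.136 0.012 2.81 ]
[-3.8, 1.3, 3.8] [-4.1, 1.4, 3.5] [-4.3, 1.5, 3.1] [-4.6, 1.6, 2.8] [-4.8, 1.6, 2.4] [-4.9, 1.7, 1.9] [-5.0, 1.7, 1.5] [-5.1, 1.8, 1.1] [-5.2, 1.8, 0.7] [-5.2, 1.8, 0.2]
```

send_rows:
  targets:
    - [[-3.8,1.3,3.6],[0,0,0],10]
    - [[-4.1,1.4,3.3],[0,0,0],10]
    - [[-4.3,1.5,3],[0,0,0],10]
    - [[-4.6,1.6,2.6],[0,0,0],10]
    - [[-4.8,1.6,2.2],[0,0,0],10]
    - [[-4.9,1.7,1.8],[0,0,0],10]

```text
clock: 21.2
ee_pos: [583.5, 185.3, 157.7]
ee_rot: [3.136, 0.015, 2.81]
force: [2.7, -1.1, -2.1]
grip_width: 26.9
```

```bash
python3 arc.py .08 10
```

```text
t 21.2 r 73.1 y 2.2 theta 1.242 F [ 2.7 -1.1 -2.1] T [-0.26 -0.62 -0.  ] w 26.9 [3.136 0.015 2.81 ]
[-5.1, 1.7, 1.4] [-5.2, 1.8, 1.0] [-5.2, 1.8, 0.6] [-5.2, 1.8, 0.1] [-5.2, 1.8, -0.3] [-5.2, 1.8, -0.8] [-5.1, 1.8, -1.2] [-5.0, 1.7, -1.6] [-4.9, 1.7, -2.0] [-4.7, 1.6, -2.4]
```

send_rows:
  targets:
    - [[-5,1.7,0.6],[0,0,0],10]
    - [[-5.1,1.7,0.2],[0,0,0],10]
    - [[-5.1,1.7,-0.3],[0,0,0],10]
    - [[-5.1,1.7,-0.8],[0,0,0],10]
    - [[-5.1,1.7,-1.2],[0,0,0],10]

```text
clock: 21.7
ee_pos: [558.6, 193.9, 161.6]
ee_rot: [3.134, 0.023, 2.81]
force: [2.0, -4.2, 5.8]
grip_width: 26.9
```

```bash
python3 arc.py .08 10
```

```text
t 21.7 r 73.8 y 2.2 theta 0.877 F [ 2.  -4.2  5.8] T [-0.64 -0.38  0.  ] w 26.9 [3.134 0.023 2.81 ]
[-5.2, 1.8, -0.6] [-5.2, 1.8, -1.0] [-5.1, 1.7, -1.4] [-4.9, 1.7, -1.9] [-4.8, 1.7, -2.3] [-4.6, 1.6, -2.7] [-4.4, 1.5, -3.0] [-4.1, 1.4, -3.4] [-3.9, 1.3, -3.7] [-3.6, 1.2, -4.1]
```

send_rows:
  targets:
    - [[-5,1.7,-1.2],[0.005,0.012,0],10]
    - [[-5,1.7,-1.7],[0,0,0],10]
    - [[-5,1.7,-2.1],[0,0,0],10]
    - [[-4.8,1.7,-2.5],[0,0,0],10]
    - [[-4.6,1.6,-2.9],[0,0,0],10]
    - [[-4.3,1.5,-3.2],[0,0,0],10]

```text
clock: 22.3
ee_pos: [525.8, 205.1, 150.9]
ee_rot: [3.134, 0.005, 2.81]
force: [-0.3, -1.3, 3.4]
grip_width: 27.4
```

```bash
python3 arc.py .06 10
```

```text
t 22.3 r 74.1 y 2.2 theta 0.38 F [-0.3 -1.3  3.4] T [-0.31 -0.06 -0.01] w 27.4 [3.134 0.005 2.81 ]
[-3.3, 1.1, -2.3] [-3.1, 1.1, -2.5] [-3.0, 1.0, -2.7] [-2.8, 1.0, -2.9] [-2.7, 0.9, -3.1] [-2.5, 0.9, -3.2] [-0.8, 0.3, -1.1] [0.0, -0.0, 0.0] [0.0, -0.0, 0.0] [0.0, -0.0, 0.0]
```

send_rows:
  targets:
    - [[-3.3,1.1,-2.4],[0,0,0],10]
    - [[-3.1,1,-2.6],[0,0,0],10]
    - [[-2.8,1,-2.7],[0,0,0],10]
    - [[-2,0.7,-2],[0,0,0],10]

```text
clock: 22.7
ee_pos: [511.3, 210.1, 138.4]
ee_rot: [3.134, -0.0, 2.81]
force: [0.9, -0.9, 2.2]
grip_width: 27.5
```

```bash
python3 arc.py .04 6
```

```text
t 22.7 r 74.3 y 2.1 theta 0.113 F [ 0.9 -0.9  2.2] T [-0.25 -0.42  0.02] w 27.5 [ 3.134 -0.     2.81 ]
[-1.7, 0.6, -2.1] [-1.7, 0.6, -2.1] [-1.3, 0.5, -1.8] [0.0, -0.0, 0.0] [0.0, -0.0, 0.0] [0.0, -0.0, 0.0]
```

send_rows:
  targets:
    - [[-1.2,0.4,-1.8],[0,0,0],10]
    - [[-0.8,0.3,-1.5],[0,0,0],10]
    - [[-0.4,0.1,-1.2],[0,0,0],10]
    - [[0,0,0],[0,0,0],10]

```text
clock: 23.1
ee_pos: [506.9, 211.6, 132.6]
ee_rot: [3.135, -0.005, 2.81]
force: [0.0, 0.3, 1.8]
grip_width: 27.2
```

send_rows:
  targets:
    - [[0,0,-1.2],[0,0,0],10]
    - [[0,0,-1],[0,0,0],10]
    - [[0,0,-1],[0,0,0],10]
    - [[0,0,-0.5],[0,0,0],10]

```text
clock: 23.5
ee_pos: [506.7, 211.6, 132.3]
ee_rot: [3.136, -0.007, 2.81]
force: [-1.1, -1.0, 3.0]
grip_width: 27.9
```

send_rows:
  targets:
    - [[0,0,-2.5],[0,0,0],10]
    - [[0,0,-2.5],[0,0,0],10]
    - [[0,0,-2],[0,0,0],10]

```text
clock: 23.8
ee_pos: [506.9, 211.6, 132.1]
ee_rot: [3.137, -0.009, 2.81]
force: [-7.4, -2.4, 11.1]
grip_width: 27.1
```

send_rows:
  targets:
    - [[0,0,0.3],[0,0,0],10]
    - [[0,0,0],[0,0,0],35]
    - [[0,0,0],[0,0,0],50]
    - [[0,0,0],[0,0,0],60]
    - [[0,0,5],[0,0,0],60]
    - [[0,0,20],[0,0,0],60]
    - [[0,0,25],[0,0,0],0]
    - [[0,0,5],[0,0,0],0]
    - [[0,0,0],[0,0,0],0]
    - [[0,0,0],[0,0,0],0]
    - [[0,0,0],[0,0,0],0]
    - [[0,0,0],[0,0,0],0]
    - [[0,0,0],[0,0,0],0]

```text
clock: 25.1
ee_pos: [503.7, 210.6, 182.1]
ee_rot: [-3.141, -0.017, 2.809]
force: [0.6, 0.2, -0.4]
grip_width: 6.7
```

send_rows:
  targets:
    - [[4,-1.5,-6],[0,0,0],0]
    - [[0,0,-8],[0,0,0],0]
    - [[0,0,-4],[0,0,0],0]
    - [[0,0,-2],[0,0,0],0]
    - [[0,0,0],[0,0,0],0]

```text
clock: 25.6
ee_pos: [507.0, 208.5, 158.0]
ee_rot: [-3.138, -0.02, 2.809]
force: [0.1, 0.4, 1.0]
grip_width: 0.6
```

send_rows:
  targets:
    - [[0,0,-1],[0,0,0],0]
    - [[0,0,-1],[0,0,0],0]
    - [[0,0,-1.5],[0,0,0],0]
    - [[0,0,-2],[0,0,0],0]

```text
clock: 26.0
ee_pos: [507.2, 208.6, 156.7]
ee_rot: [-3.138, -0.02, 2.809]
force: [-4.7, -2.1, 10.3]
grip_width: 0.5
```

send_rows:
  targets:
    - [[0,0,-3],[0,0,0],0]
    - [[0,0,-3],[0,0,0],0]

```text
clock: 26.2
ee_pos: [507.2, 208.6, 156.7]
ee_rot: [-3.137, -0.02, 2.81]
force: [-7.9, -2.2, 12.4]
grip_width: 0.4
```

The lid sits hard closed, with no movement under 12 N. I'm retreating up and toward the middle for a final look.

send_rows:
  targets:
    - [[0,0,5],[0,0,0],0]
    - [[0,0,20],[0,0,0],0]
    - [[0,0,40],[0,0,0],0]
    - [[0,0,40],[0,0,0],0]
    - [[0,-20,20],[0,0,0],0]
    - [[-10,-40,0],[0,0,0],0]
    - [[-10,-40,0],[0,0,0],0]
    - [[-10,-40,0],[0,0,0],0]
    - [[-10,-40,0],[0,0,0],0]
    - [[-10,-40,0],[0,0,0],0]
    - [[-5,-20,0],[0,0,0],0]
    - [[0,0,0],[0,0,0],0]
    - [[0,0,0],[0,0,0],0]

```text
clock: 27.5
ee_pos: [450.3, -38.6, 292.1]
ee_rot: [-3.141, -0.006, 2.813]
force: [-0.6, 0.1, -0.1]
grip_width: 0.5
```

Run:
```python
from look import *
look('d',None,(497.6,-218.3,.213),(521.5,204.3,-.332),0,[('top',200,130),('scene',360,185)])
c=cv2.imread('pics/l_d.png'); s=cv2.imread('pics/scene_d.png'); print(c.shape)
cv2.imwrite('pics/l_d2.png',np.vstack([c[:300,:],np.hstack([cv2.resize(s[60:340,100:500],(400,280)),c[300:580,400:]])]))
```

```text
27.6 [450.5 -37.9 292. ] [-3.141 -0.006  2.815] [-0.3 -0.4  0. ]
(600, 800, 3)
```

View pics/l_d2.png

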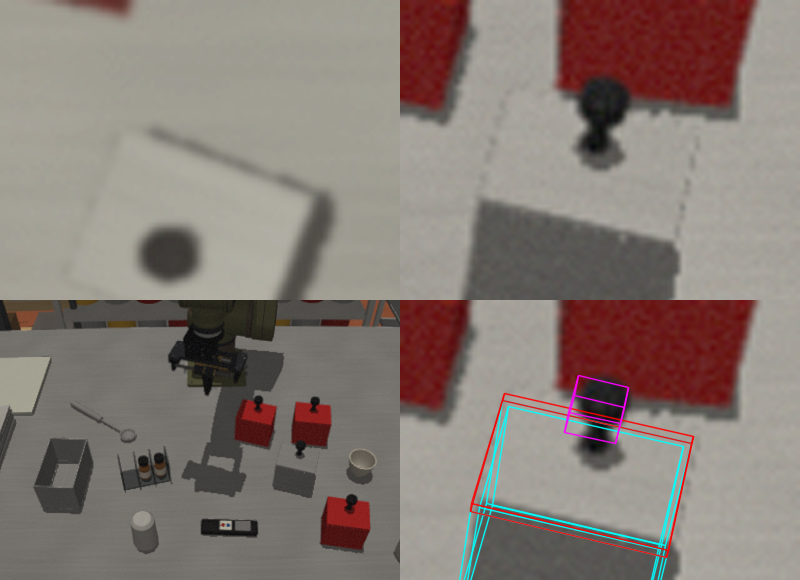

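The picture shows the lid flat on the caddy, matching the closed model, with the knob at about (603,100). The tin's bay is empty, and the jars, red boxes and other items look to be where they started. I'm handing in.

```bash
python3 -c "
from workcell import robot
print(robot.finish_job())"
```

```text
the job is handed in; nothing more can be done
None
```

The tin is in the caddy and the lid is closed; the job was handed in at about 27.6 s of the 72 s allowed.

**What I did:** I took the tin from the rack by its narrow ends and set it on the bare counter. I then took it again by its broad sides and stood it on the caddy floor, long sides front to back. I held the lid by its knob and led it down through its full arc.

**Tin checks:** The grip widths were right for each hold, 68 mm on the narrow ends and 32 mm on the broad sides. Contact with the caddy floor came at 53.8 mm, against 53.7 mm expected. I released the tin only after that contact. I have no picture of the tin inside the closed caddy, so its final pose rests on these readings.

**Lid checks:** The lid did not move under about 11–12 N, and the fingertips met the knob top at 156.7 mm against 156 mm expected. The last picture shows the lid flat, the tin's bay empty, and the jars and everything else apparently where they started. The arm was well clear when I handed in.

**Disagreements:**
- The two cameras differed by a few millimetres, so I corrected both against where the tin was actually gripped.
- The grip slid about 3–4 mm on the knob during the lid's arc.
- There was a brief sideways force of about 12 N when I first gripped the knob, which I relieved at once.

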